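# Set and lock the iris damper of the bench extraction port

## Task

The extraction port on the bench is throttled too far: with your fingertips push the handle of its iris damper round the scale until the long mark in the middle (half open) shows centred in the slot of the handle, then push the locking pawl on the right rear fully home, so that its nose drops into the notch of the ring and locks it there. Only push: grip and lift nothing, force nothing, and leave the things lying around where they are.

Things in the scene. Friction and masses are not known exactly. Their poses are not given: they have to be found in the camera images.
- damper: Bench extraction port of bare sheet steel, fixed to the bench: round flange 132 mm across, above it an iris damper 117 mm across with an open mouth, rim at height 63 mm. Origin on its axis at bench level, z up; the scale's middle mark lies along its own -x, the pawl's pivot axis at [0.0785, -0.036]. Light scale plate: radii 58 to 89 mm, 76 deg either side of -x, top at height 48.5 mm.
- half_mark (a point): Middle of the half-open mark, 76.5 mm from the damper's axis along its -x, height 48.7 mm. The scale has seven dark marks 20 deg apart: first, middle and last long (17 mm), the others 10 mm. A small circle beyond the first mark (+y end) means nearly shut, a larger one beyond the last (-y end) fully open.
- ring (a joint): Setting ring, rad, growing counter-clockwise from above: 0 with the handle at the first mark (+y end, stop), 0.349 more per mark, 1.047 at the middle mark, 2.094 at the last (stop). Friction holds it where it is left; its knob needs about 2 N. With the pawl out it turns freely. Its toothed rim (radius 66 mm) has a notch about 10 mm wide for each mark.
- handle_knob (a point): Upright black round knob at the end of the ring's flat slotted handle: 16 mm diameter, 30 mm tall, from height 57 to 87 mm. This point is on its axis at height 72 mm, 97 mm from the damper's axis. The handle is 15 mm wide, its top at height 57 mm, with a slot 7 mm wide over the scale.
- pawl (a joint): Locking pawl, rad: 0 swung out (stop), 0.5 fully home (stop), growing clockwise from above as its post is pushed in towards the damper. Its round nose drops between two teeth of the ring if a mark is centred in the handle's slot within about 3 deg (it centres the rest itself); else it rests on a tooth at about 0.3. Friction holds it where it is left; the post needs about 1 N.
- pawl_knob (a point): Upright black round post at the end of the pawl's flat dark arm: 12 mm diameter, from height 55 to 77 mm. This point is on its axis at height 66 mm, 74 mm from the pawl's pivot axis. The arm is 11 mm wide, its top at height 55 mm.
- solder_spool: Loose spool of solder standing on its end, 54 mm across, 31 mm tall, in front of the damper; origin under its centre. Bystander.
- air_nozzle: Loose grey metal hot-air nozzle standing upright, 25 mm across, 36 mm tall, in front of the damper; origin under its centre. Bystander.
- masking_tape: Loose roll of masking tape lying flat, 94 mm across, 24 mm tall, to the right of the damper; origin under its centre. Bystander.
- side_cutters: Loose side cutters lying flat, 55 x 142 x 10 mm, to the left of the damper; origin under their centre. Bystander.

How it is judged:
By the outcome, as a careful person would: the job done as asked, in the order asked, and still so for the second after the job is handed in, with the robot touching nothing.
It also fails if it takes over 51 s, if anything falls off the work surface, if the arm or the gripper's body presses on something with over 40 N, if the wrist force passes 120 N, or if a joint passes its speed limit or range.

## Robot

A 6-joint arm with a two-finger parallel gripper is mounted at the origin on the work surface; the furniture and walls round the work are solid. World frame = base frame: x ahead of the robot, y to its left, z up, the work surface at z = 0. Lengths are in mm, angles in degrees, forces in N, time in s.
With the tool pointing down it reaches from about 325 to 875 mm from the base axis. Payload 4.4 kg.
Tool frame: the origin (TCP) lies on the centre line of the jaws, within the pads' length; the fingertips stand 11 mm ahead of it and the grasp point (between the pads) lies 8 mm behind it; y points along the fingers, z is the direction in which the jaws open and shut, and the axes are right-handed (so a half turn about y gives the same grasp; the last joint's range is limited). The gripper opens to 85 mm and grips with 20 to 120 N. Pads are 22 mm wide; open, the fingers measure 114 mm over their backs; the gripper's body (76 mm by 85 mm) begins 54 mm behind the grasp point. The pads swing forward as they close: fully open they stand 13 mm farther back than shut.
Start: joints at [66.091, 11.837, 88.321, -0, 79.842, -8.623], TCP at [151.606, 554.656, 242.282] pointing down, gripper open.
Joint ranges: [-156.59, 156.59], [-49.26, 127.26], [12.9, 141.05], [-63.56, 243.56], [4.71, 150.69], [-161.64, 161.64]. Speed limits (degrees/s): [159.86, 159.86, 180, 180, 180, 180].

## Interface

Orientations are given as [roll, pitch, yaw] about the fixed x, y, z axes, in that order (R = Rz(yaw) Ry(pitch) Rx(roll)).
In Python, from workcell import arm gives the robot as it stands. The module is installed in compiled form; this text tells all that it offers.
- The arm moves only by the tool apply_moves, never from a script. Its argument "moves" is text: rows parted by semicolons, each of 7 numbers parted by spaces: the shift along the tool's x, y, z in mm, then the turn, a rotation vector about the tool's x, y, z in degrees, then the gripper's target within -1 to 1 (shut at 1, half-way at 0, fully open at -1). In form: x y z rx ry rz claw; .... A call has 1 to 20 rows; each row shifts and turns the commanded pose from where the row before left it, along the tool's axes as they then stand; what a row does not reach is not made up. A row lasts 1/12 s, in which the tool goes at most 41.7 mm and 7.16 degrees, less where a joint would pass 70% of its speed; a pose out of reach is approached as far as the arm can. A call is refused whole if a number of a shift passes 41.7 or a number of a turn 7.16, either way. A call with a gripper value outside its range is refused whole. The fingers move at their own pace and stop on an object; "force" is the grip in N (left out, the last holds). Time passes only in rows, so rows that do not move let the fingers close. It gives the time, the measured TCP pose, the force and the opening at its end, in the units of the state.
- arm.get_state(): the state, without advancing time (a new reading comes with each control period).
- arm.read_camera(name): name is "scene" or "side" or "wrist"; returns a dict with "image" (480x640x3 uint8, blue, green, red), "fx", "fy", "cx", "cy" (pixels), "k1" (the pictures are not rectified: a ray, as slopes to the right and down, at radius r is drawn at 1 + k1 r^2 times it, then the intrinsics apply), "eye" and "orientation" of the camera in the world; the wrist camera has in their place "tool_from_camera" (4x4, takes a point from camera to tool coordinates, whose origin is the TCP and whose axes are the tool frame's). Camera axes: x right, y down, z forward; pixel columns grow to the right and rows downward; lengths in mm; the calibration is good to about 2 mm. A picture is of the moment at which its call begins: read the wrist's pose just before it. There is no depth.
- arm.close_job(): hands the job in, once; it reports no verdict.
Trained networks look in a picture, given as the dict that the camera call returned (one of the last four; its "shot" number tells which), for a name from the list of things; names that differ only in an ending like _2 or _b are one class to them, and where a whole thing is asked for, a point or a joint stands for the part that bears it (a point fixed in the world has none). Each returns a list of dicts, best first, with "score" (0 to 1); they miss things now and then, are a little off and sometimes report something else, mostly with a low value. They report only what shows in the picture. A call takes as long as a camera call.
- arm.trace(target, picture): "mask" (480x640 bool, what is visible of it) and "point" ([column, row] in pixels, amid what is visible of it).
- arm.landmark_of(target, picture): "point" ([column, row] in pixels: a listed point, or the origin of a listed thing).
The state is a dict: "t": time; "joints": joint angles; "qd": joint speeds; "joint_efforts": joint torques, N m; "ee_pos": TCP position; "tool_rot": TCP orientation; "contact_force": force on the tool from outside, world axes, zero at the start; "wrist_torque": the same for the moment, N m; "width": opening from 0.0 (shut) to 1.0 (fully open).
Only numpy, scipy, OpenCV 4.12 (cv2) and the standard library are available. Lean on these libraries where they do the work, as an engineer would, in place of code of your own. Each camera call takes 0.05 s, during which the arm holds its last target.

## Working session

There is one attempt and no reset: what is moved stays moved. The work goes in short steps, Python scripts to look and compute and a tool call to move; the robot and the scene stay as the last step left them, time stands still between calls to the robot, and variables do not carry over. Pictures are saved under pics/ and viewed, and the job is handed in when it is done.

Besides the shell and the picture viewer there is one more tool, called in YAML: its name, and indented under it one key for each argument. apply_moves: Moves the arm, as the interface text tells. Its arguments: {"type":"object","properties":{"moves":{"type":"string"},"force":{"type":"number"}},"required":["moves"]}

```bash
mkdir -p pics
cat > h.py <<'E'
import numpy as np, cv2
from scipy.spatial.transform import Rotation as R
from workcell import arm
def Rm(o):
    o=np.array(o,float)
    return o if o.shape==(3,3) else R.from_euler('xyz',o,degrees=True).as_matrix()
def campose(p,st=None):
    if 'eye' in p: return np.array(p['eye'],float),Rm(p['orientation'])
    T=np.array(p['tool_from_camera']);Rt=Rm(st['tool_rot']);
    return np.array(st['ee_pos'])+Rt@T[:3,3],Rt@T[:3,:3]
def ray(p,px,st=None):
    e,Rc=campose(p,st)
    d=np.array([(px[0]-p['cx'])/p['fx'],(px[1]-p['cy'])/p['fy']]);u=d.copy()
    for _ in range(20): u=d/(1+p['k1']*(u@u))
    v=Rc@np.array([u[0],u[1],1]);return e,v/np.linalg.norm(v)
def atz(p,px,z,st=None):
    e,v=ray(p,px,st);return e+v*(z-e[2])/v[2]
def proj(p,X,st=None):
    e,Rc=campose(p,st);c=Rc.T@(np.array(X,float)-e);u=c[:2]/c[2];u=u*(1+p['k1']*(u@u))
    return np.array([u[0]*p['fx']+p['cx'],u[1]*p['fy']+p['cy']])
E
python3 - <<'E'
from h import *
st=arm.get_state();print(st)
for n in ['scene','side','wrist']:
    p=arm.read_camera(n);cv2.imwrite(f'pics/{n}0.png',p['image']);print(n,{k:v for k,v in p.items() if k!='image'})
    Z={'damper':0,'half_mark':48.7,'handle_knob':72,'pawl_knob':66,'solder_spool':0,'air_nozzle':0,'masking_tape':0,'side_cutters':0}
    for t,z in Z.items():
        for r in arm.landmark_of(t,p)[:2]:
            print(t,round(r['score'],2),np.round(r['point']),np.round(atz(p,r['point'],z,st),1))
E
```

```text
{'t': 0.0, 'joints': array([ 6.60902269e+01,  1.18851661e+01,  8.84063359e+01,  4.88893830e-04,
        7.98407885e+01, -8.62496099e+00]), 'qd': array([ 0.0659814 , -0.00405284,  0.14519617, -0.04593997, -0.01815802,
       -0.025876  ]), 'joint_efforts': array([ 9.22887921e-04, -3.83026743e+01, -2.91600466e+01, -1.16954384e-04,
        1.02206692e-02, -3.65762162e-05]), 'ee_pos': array([151.3042463 , 553.96984693, 241.10392089]), 'tool_rot': array([-9.01307223e+01,  2.03146509e-02, -1.52849221e+01]), 'contact_force': array([-0.47095329,  0.87493518, -0.1498952 ]), 'wrist_torque': array([0.02106079, 0.02239146, 0.01557945]), 'width': 0.998662226310983}
scene {'fx': 564.2262847047233, 'fy': 564.2262847047233, 'cx': 326.87774909946927, 'cy': 237.73912704302052, 'k1': -0.14399683300918212, 'eye': array([ 167.98765994, -735.05390467,  947.16649251]), 'orientation': array([-139.12745306,   -0.22415689,  -25.5831278 ]), 'shot': 1}
damper 0.76 [328. 228.] [539.2  26.9   0. ]
half_mark 0.7 [289. 222.] [452.9  40.8  48.7]
handle_knob 0.63 [289. 195.] [476.3  93.7  72. ]
pawl_knob 0.69 [362. 2
[... 749 characters left out ...]
pool 0.49 [326. 220.] [ 546.9 -255.4    0. ]
air_nozzle 0.73 [379. 298.] [384.8  17.7   0. ]
masking_tape 0.96 [328. 221.] [ 541.7 -249.8    0. ]
side_cutters 0.9 [246. 349.] [556.8 199.3   0. ]
wrist {'fx': 402.582772352647, 'fy': 402.582772352647, 'cx': 322.5854626033112, 'cy': 254.3420741061828, 'k1': 0.006138503761393382, 'tool_from_camera': array([[-1.21093426e-03,  9.52710068e-01,  3.03878364e-01,
        -7.80119315e+01],
       [ 2.55537107e-04, -3.03878282e-01,  9.52710829e-01,
        -1.32053951e+02],
       [ 9.99999234e-01,  1.23132238e-03,  1.24523847e-04,
        -1.61299992e+00],
       [ 0.00000000e+00,  0.00000000e+00,  0.00000000e+00,
         1.00000000e+00]]), 'shot': 3}
```

Run:
```python
import cv2
a=cv2.imread('pics/scene0.png');cv2.imwrite('pics/sc_c.png',cv2.resize(a[130:350,220:440],None,fx=2.7,fy=2.7,interpolation=cv2.INTER_CUBIC))
a=cv2.imread('pics/side0.png');cv2.imwrite('pics/si_c.png',cv2.resize(a[180:380,200:440],None,fx=3,fy=3,interpolation=cv2.INTER_CUBIC))
```

```text
(no output)
```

View pics/sc_c.png

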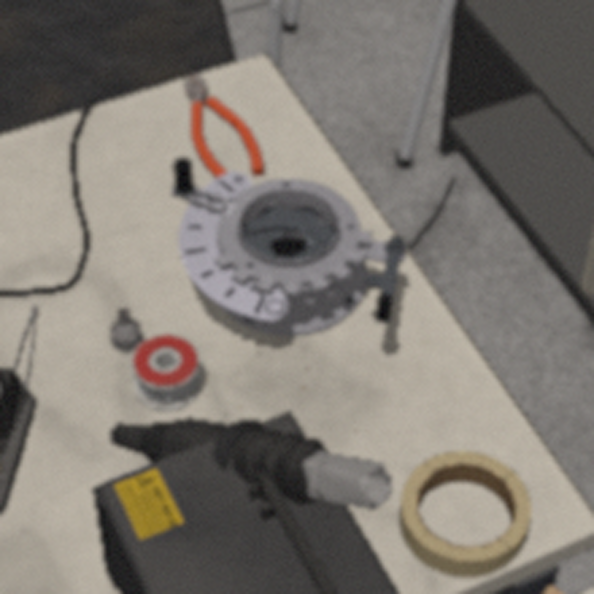

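View pics/si_c.png

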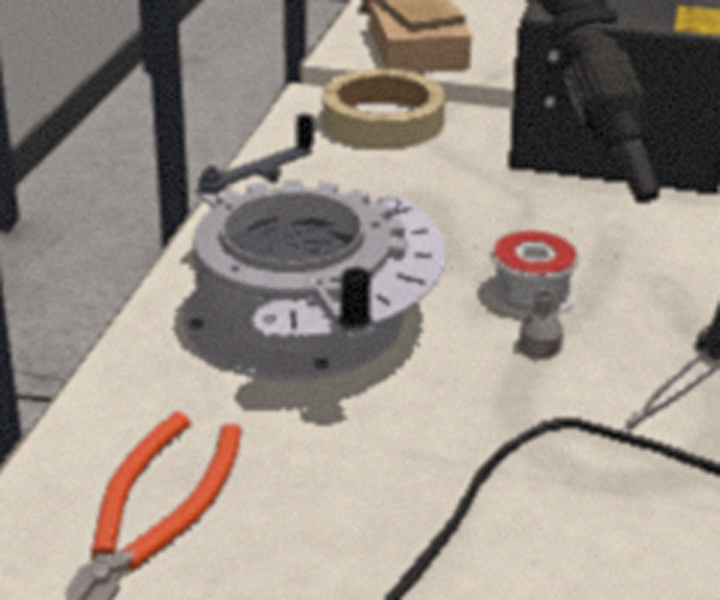

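View pics/scene0.png

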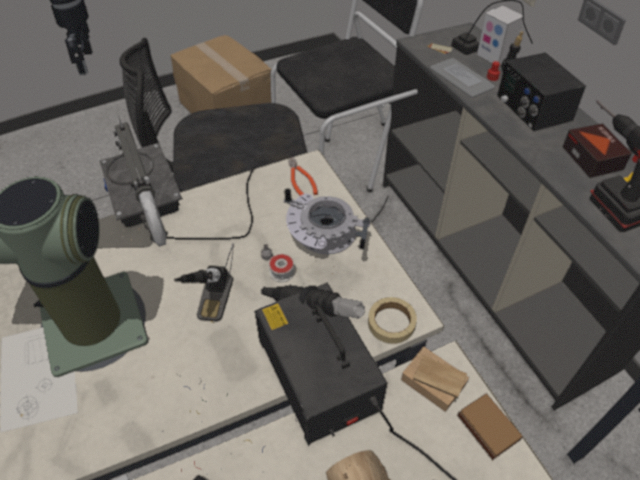

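View pics/side0.png

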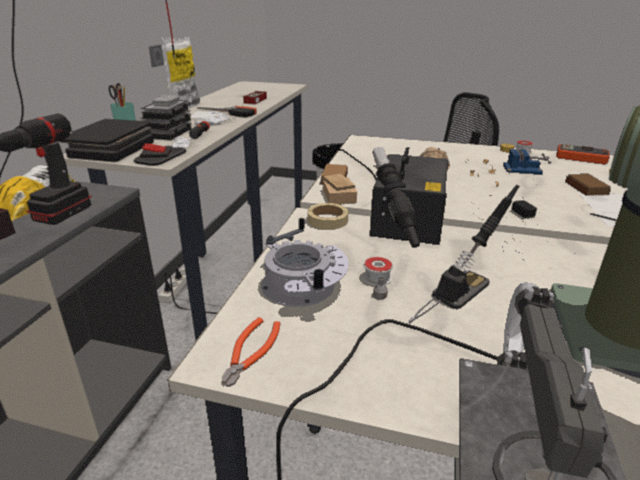

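```bash
cat >> h.py <<'E'
def tri(obs):
    A=np.zeros((3,3));b=np.zeros(3)
    for e,v in obs:
        P=np.eye(3)-np.outer(v,v);A+=P;b+=P@e
    X=np.linalg.solve(A,b);return X,[np.linalg.norm(np.cross(X-e,v)) for e,v in obs]
E
python3 - <<'E'
from h import *
s=arm.read_camera('scene');d=arm.read_camera('side')
def t(n,a,b):
    X,r=tri([ray(s,a),ray(d,b)]);print(n,np.round(X,1),np.round(r,1))
def f(a):return (220+a[0]/2.7,130+a[1]/2.7)
def g(a):return (200+a[0]/3,180+a[1]/3)
t('handle top',f((182,165)),g((355,275)))
t('pawl top',f((385,290)),g((305,118)))
t('middle mark',f((195,252)),g((412,280)))
t('pivot',f((395,245)),g((210,178)))
t('gun tip',f((388,485)),(381,152))
t('gun back end',f((115,432)),(417,242))
t('box TR far corner',f((287,415)),(373,183))
for n in ['damper','half_mark','handle_knob','pawl_knob']:
    t(n,arm.landmark_of(n,s)[0]['point'],arm.landmark_of(n,d)[0]['point'])
E
```

```text
handle top [473.7  94.7  85. ] [0.2 0.2]
pawl top [558.6 -90.1  78.7] [2.9 2.9]
middle mark [456.9  34.3  48. ] [0.5 0.5]
pivot [601.3 -33.9  56.2] [0. 0.]
gun tip [ 443.4 -294.   162.5] [7.2 7.2]
gun back end [ 334.7 -105.6   52.1] [0.3 0.3]
box TR far corner [ 433.2 -192.8  125.6] [3.3 3.3]
damper [532.4  24.1   2.7] [4.4 4.4]
half_mark [460.3  41.2  48.5] [3.2 3.2]
handle_knob [473.3  92.2  73.8] [0.4 0.4]
pawl_knob [556.2 -91.6  72.5] [5.1 5.1]
```

apply_moves:
  moves: "22 0 -20.5 0 0 0 1;22 0 -20.5 0 0 0 1;22 0 -20.5 0 0 0 1;22 0 -20.5 0 0 0 1;22 0 -20.5 0 0 0 1;22 0 -20.5 0 0 0 1;22 0 -20.5 0 0 0 1;22 0 -20.5 0 0 0 1;22 0 -20.5 0 0 0 1;22 0 -20.5 0 0 0 1;22 0 -20.5 0 0 0 1;22 0 -20.5 0 0 0 1;22 0 -20.5 0 0 0 1;22 0 -20.5 0 0 0 1;22 0 -20.5 0 0 0 1;22 0 -20.5 0 0 0 1;22 0 -20.5 0 0 0 1;22 0 -20.5 0 0 0 1;0 0 0 0 0 0 1;0 0 0 0 0 0 1"

```text
t: 3.52
ee_pos: [436.9, 93.2, 242.4]
tool_rot: [-90.0, 0.0, -15.5]
contact_force: [-0.4, -0.2, 0.6]
width: -0.003
```

```bash
cat > look.py <<'E'
from h import *
import sys
st=arm.get_state();p=arm.read_camera('wrist');cv2.imwrite(f'pics/{sys.argv[1]}.png',p['image'])
print(st['t'],np.round(st['ee_pos'],1),np.round(st['tool_rot'],1),np.round(st['joints'],0),np.round(st['contact_force'],1))
for t,z in {'damper':0,'half_mark':48.7,'handle_knob':72,'pawl_knob':66}.items():
    for r in arm.landmark_of(t,p)[:1]: print(t,round(r['score'],2),np.round(r['point']),np.round(atz(p,r['point'],z,st),1))
E
python3 look.py w1
```

```text
3.5167 [436.9  93.2 242.4] [-90.    0.  -15.5] [  1.  -4. 105.   0.  79. -74.] [-0.4 -0.2  0.6]
damper 0.73 [279. 322.] [534.7  18.    0. ]
half_mark 0.92 [260. 263.] [454.6  31.   48.7]
handle_knob 0.88 [338. 273.] [473.   94.8  72. ]
pawl_knob 0.63 [161. 408.] [558.6 -95.   66. ]
```

View pics/w1.png

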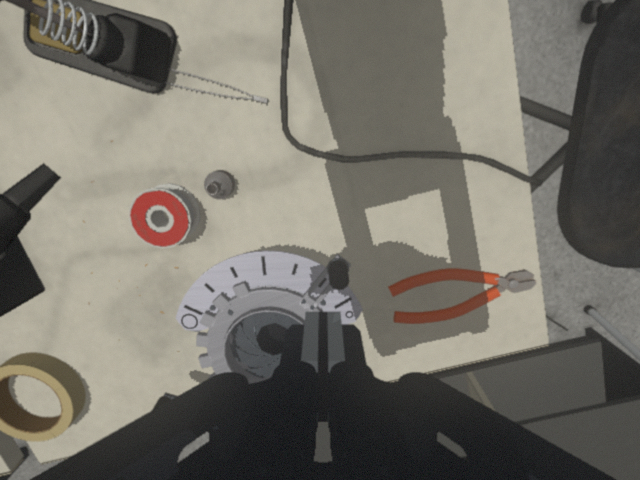

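Run:
```python
import cv2
a=cv2.imread('pics/w1.png');cv2.imwrite('pics/w1c.png',cv2.resize(a[235:385,165:365],None,fx=4,fy=4,interpolation=cv2.INTER_CUBIC))
```

```text
(no output)
```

View pics/w1c.png

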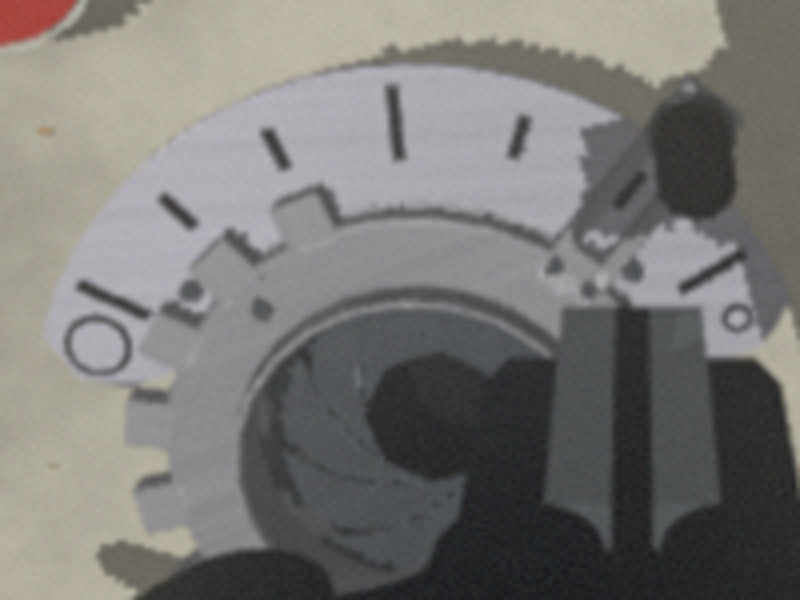

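Run:
```python
from h import *
from scipy.optimize import least_squares
st=arm.get_state();p=arm.read_camera('wrist')
W=lambda a:atz(p,(165+a[0]/4,235+a[1]/4),48.7,st)[:2]
obs=[(0,85,(392,86)),(0,68,(399,160)),(-60,85,(742,254)),(-60,68,(682,291)),(60,85,(80,286)),(60,68,(149,315)),
(40,None,(179,211)),(20,None,(276,148)),(-20,None,(520,137)),(-40,None,(630,189))]
P=[W(o[2]) for o in obs]
def f(x):
    r=[]
    for (a,rad,_),q in zip(obs,P):
        t=np.radians(180+x[2]+a);rr=rad or x[3]
        r+=list(x[:2]+rr*np.array([np.cos(t),np.sin(t)])-q)
    return r
s=least_squares(f,[535,22,-8,76]);print(s.x,np.round(s.fun,1))
k=atz(p,arm.landmark_of('handle_knob',p)[0]['point'],72,st)[:2]
v=k-s.x[:2];print(k,np.linalg.norm(v),np.degrees(np.arctan2(v[1],v[0])))
c=s.x;y=np.radians(c[2]);Rz=np.array([[np.cos(y),-np.sin(y)],[np.sin(y),np.cos(y)]])
pv=c[:2]+Rz@[78.5,-36];print('pivot',pv)
for k in ([558.6,-95],[557.5,-91.6]): 
    v=np.array(k)-pv;print(np.linalg.norm(v),np.degrees(np.arctan2(v[1],v[0])))
for r in (0,-20,-40):
  t=np.radians(180+c[2]+r);print(r,180+c[2]+r,c[:2]+97*np.array([np.cos(t),np.sin(t)]))
```

```text
[531.89629784  19.76328445 -12.16828699  76.73700185] [-0.1  0.1  0.2  0.1 -0.1  0.6 -0.1 -0.6 -0.4 -0.1  0.4  0.2 -0.  -0.2
  0.1  0.  -0.1 -0.   0.1  0. ]
[473.67485783  94.46757798] 94.71255222252324 127.93137832799593
pivot [601.04440009 -31.97441896]
75.98520227167562 -123.95818460903027
73.83308671203217 -126.14055439502366
0 167.83171300708918 [437.07562477  40.20930995]
-20 147.83171300708918 [449.78696363  71.40684393]
-40 127.83171300708918 [472.4019      96.37540246]
```

apply_moves:
  moves: "0 0 0 0 5.5 0 1;0 0 0 0 5.5 0 1;0 0 0 0 5.5 0 1;12.8 0 25.6 0 0 0 1;12.8 0 25.6 0 0 0 1;0 32 0 0 0 0 1;0 32 0 0 0 0 1;0 32 0 0 0 0 1;0 32 0 0 0 0 1;0 0 0 0 0 0 1;0 0 0 0 0 0 1"

```text
t: 4.78
ee_pos: [483.1, 124.7, 112.8]
tool_rot: [-90.2, 0.2, -31.7]
contact_force: [0.4, 0.8, 0.4]
width: -0.001
```

```bash
python3 look.py w2
```

```text
4.7833 [483.1 124.7 112.8] [-90.2   0.2 -31.7] [  5.  11. 106.   0.  63. -54.] [0.4 0.8 0.4]
damper 0.72 [233. 385.] [532.   17.8   0. ]
half_mark 0.66 [155. 325.] [455.9  32.7  48.7]
handle_knob 0.79 [262. 315.] [473.6  94.8  72. ]
```

View pics/w2.png

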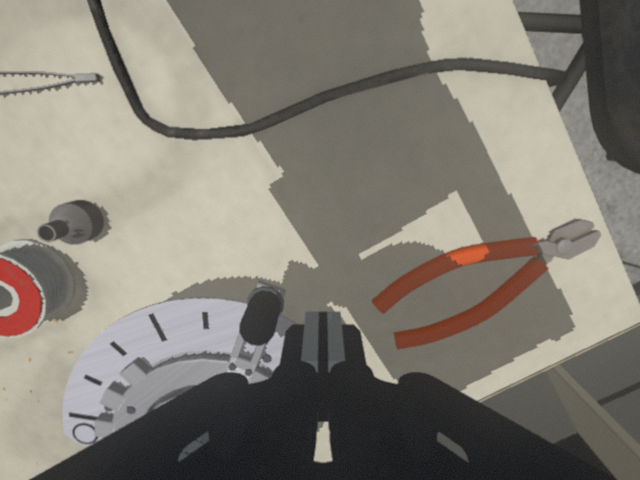

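apply_moves:
  moves: "0 12 0 0 0 0 1;0 12 0 0 0 0 1;0 12 0 0 0 0 1;0 0 0 0 0 0 1;0 0 -5 0 0 0 1;0 0 -5 0 0 0 1;0 0 -3 0 0 0 1;0 0 0 0 0 0 1"

```text
t: 5.7
ee_pos: [478.7, 113.1, 79.4]
tool_rot: [-89.9, -0.1, -31.8]
contact_force: [0.3, 1.1, 0.7]
width: 0.003
```

```bash
python3 look.py w3
```

```text
5.7 [478.7 113.1  79.4] [-89.9  -0.1 -31.8] [  3.  14. 108.   0.  58. -55.] [0.3 1.1 0.7]
half_mark 0.73 [154. 357.] [457.3  33.1  48.7]
handle_knob 0.7 [265. 344.] [469.1  90.7  72. ]
```

View pics/w3.png

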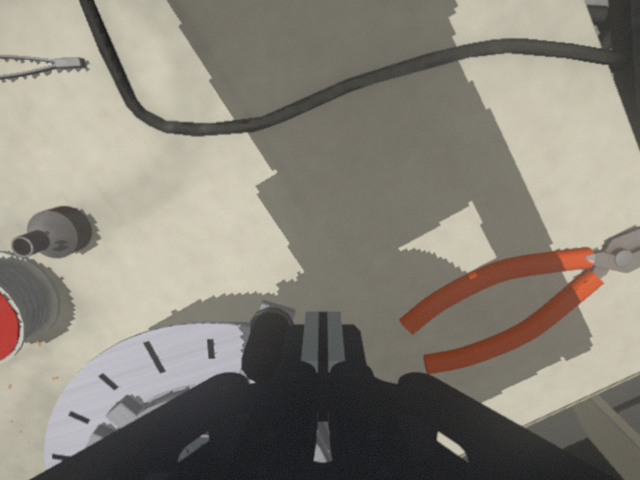

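apply_moves:
  moves: "0 0 -4 0 0 0 1;0 0 -4 0 0 0 1;0 0 -4 0 0 0 1;0 0 -4 0 0 0 1;0 0 -4 0 0 0 1;0 0 -4 0 0 0 1;0 0 -4 0 0 0 1;0 0 -4 0 0 0 1;0 0 -4 0 0 0 1;0 0 -4 0 0 0 1;0 0 -4 0 0 0 1;0 0 -4 0 0 0 1;0 0 0 0 0 0 1;0 0 0 0 0 0 1"

```text
t: 7.12
ee_pos: [452.9, 71.9, 78.4]
tool_rot: [-90.0, -0.0, -31.8]
contact_force: [-0.8, 0.4, 0.0]
width: -0.0
```

```bash
cat > ang.py <<'E'
from h import *
import sys
tag=sys.argv[1]
st=arm.get_state();print(st['t'],np.round(st['ee_pos'],1),np.round(st['tool_rot'],1),np.round(st['contact_force'],1))
C=np.array([531.9,19.8])
for n in ['wrist','side','scene']:
    p=arm.read_camera(n);cv2.imwrite(f'pics/{tag}_{n}.png',p['image'])
    for r in arm.landmark_of('handle_knob',p)[:1]:
        k=atz(p,r['point'],72,st)[:2];v=k-C
        print(n,round(r['score'],2),np.round(r['point']),np.round(k,1),'r',np.linalg.norm(v).round(1),'ang',np.degrees(np.arctan2(v[1],v[0])).round(1)%360,'target 167.8')
E
python3 ang.py a1
```

```text
7.1167 [452.9  71.9  78.4] [-90.   -0.  -31.8] [-0.8  0.4  0. ]
wrist 0.89 [265. 338.] [441.   51.4] r 96.2 ang 160.8 target 167.8
side 0.94 [345. 269.] [439.6  55.1] r 98.8 ang 159.1 target 167.8
scene 0.58 [283. 212.] [446.   53.5] r 92.3 ang 158.6 target 167.8
```

View pics/a1_wrist.png

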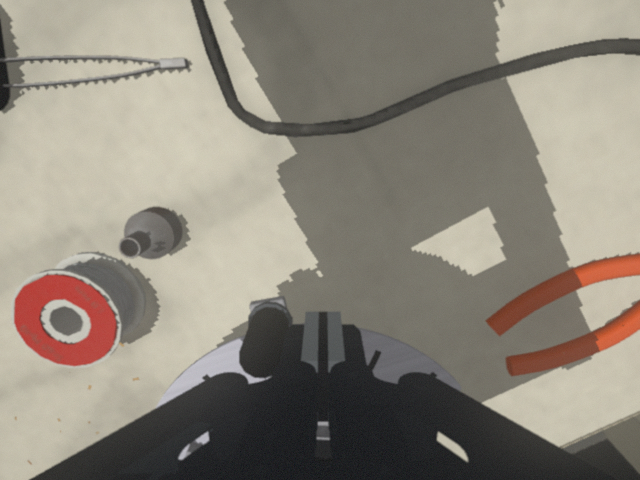

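apply_moves:
  moves: "0 0 -4 0 0 0 1;0 0 -4 0 0 0 1;0 0 -4 0 0 0 1;0 0 0 0 0 0 1;0 0 0 0 0 0 1;0 0 10 0 0 0 1;0 0 10 0 0 0 1;0 -30 10 0 0 0 1;0 -30 0 0 0 0 1;0 -40 10 0 0 0 1;0 -40 10 0 0 0 1;0 -40 0 0 0 0 1;0 0 0 0 0 0 1;0 0 0 0 0 0 1"

```text
t: 8.58
ee_pos: [475.3, 105.9, 261.8]
tool_rot: [-89.8, -0.3, -31.7]
contact_force: [-0.4, 0.7, -1.1]
width: -0.003
```

```bash
python3 ang.py a2
python3 - <<'E'
import cv2
a=cv2.imread('pics/a2_wrist.png');cv2.imwrite('pics/a2c.png',a)
E
```

```text
8.5833 [475.3 105.9 261.8] [-89.8  -0.3 -31.7] [-0.4  0.7 -1.1]
wrist 0.56 [234. 225.] [437.8  42.5] r 96.9 ang 166.4 target 167.8
side 0.83 [349. 264.] [436.7  38.9] r 97.1 ang 168.6 target 167.8
scene 0.57 [286. 215.] [447.6  40.4] r 86.7 ang 166.3 target 167.8
```

View pics/a2_wrist.png

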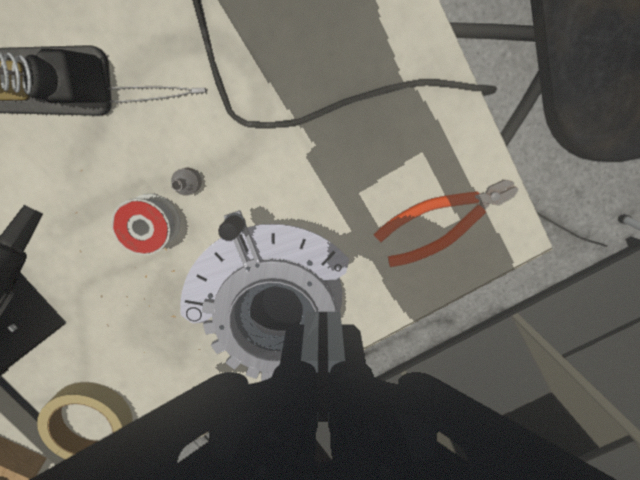

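Run:
```python
from h import *
st=arm.get_state();p=arm.read_camera('wrist')
im=p['image'];
cv2.imwrite('pics/a2z.png',cv2.resize(im[200:290,190:310],None,fx=6.5,fy=6.5,interpolation=cv2.INTER_CUBIC))
for a in (-3,0,3):
  t=np.radians(167.83+a)
  for r,z in ((68,48.7),(85,48.7),(68,57),(85,57),(97,57),(97,87)):
    q=proj(p,[531.9+r*np.cos(t),19.8+r*np.sin(t),z],st);print(a,r,z,np.round((q-[190,200])*6.5))
```

```text
-3 68 48.7 [436. 357.]
-3 85 48.7 [394. 242.]
-3 68 57 [426. 376.]
-3 85 57 [383. 258.]
-3 97 57 [352. 173.]
-3 97 87 [305. 232.]
0 68 48.7 [412. 365.]
0 85 48.7 [363. 252.]
0 68 57 [401. 384.]
0 85 57 [352. 268.]
0 97 57 [316. 185.]
0 97 87 [265. 245.]
3 68 48.7 [388. 374.]
3 85 48.7 [333. 263.]
3 68 57 [377. 393.]
3 85 57 [321. 280.]
3 97 57 [280. 198.]
3 97 87 [227. 260.]
```

View pics/a2z.png

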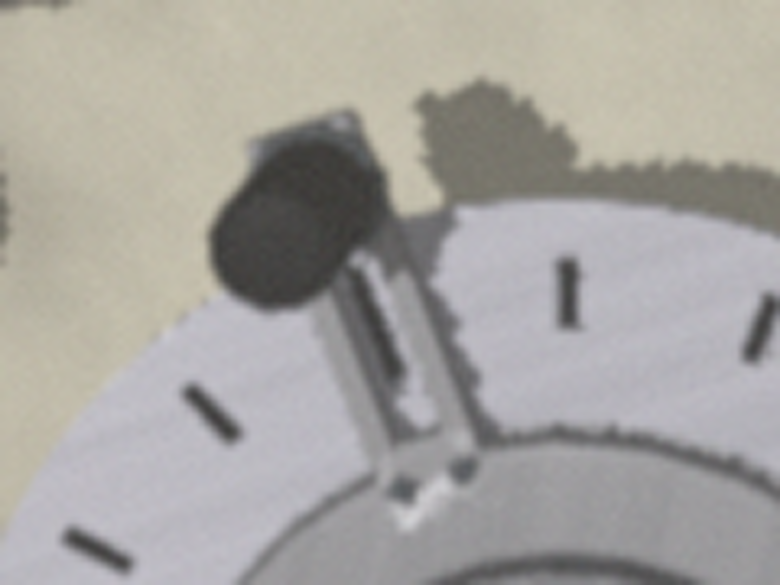

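apply_moves:
  moves: "0 40 0 0 0 0 1;0 40 -10 0 0 0 1;0 40 -10 0 0 0 1;0 30 0 0 0 0 1;0 30 0 0 0 0 1;0 0 0 0 0 0 1;0 0 -10 0 0 0 1;0 0 -10 0 0 0 1;0 0 -5 0 0 0 1;0 0 -3 0 0 0 1;0 0 -3 0 0 0 1;0 0 -2 0 0 0 1;0 0 0 0 0 0 1;0 0 0 0 0 0 1"

```text
t: 10.1
ee_pos: [445.9, 59.8, 79.1]
tool_rot: [-89.9, -0.1, -31.8]
contact_force: [0.3, 1.6, 1.1]
width: -0.005
```

```bash
python3 ang.py a3
```

```text
10.1 [445.9  59.8  79.1] [-89.9  -0.1 -31.8] [0.3 1.6 1.1]
wrist 0.93 [266. 346.] [437.3  37.5] r 96.3 ang 169.4 target 167.8
side 0.98 [349. 263.] [436.5  35.6] r 96.7 ang 170.6 target 167.8
scene 0.48 [393. 324.] [ 517.7 -291.5] r 311.6 ang 267.4 target 167.8
```

apply_moves:
  moves: "0 0 10 0 0 0 1;0 0 10 0 0 0 1;0 -30 0 0 0 0 1;0 -30 0 0 0 0 1;20 -40 -30 0 0 0 1;20 -40 -30 0 0 0 1;20 -40 -30 0 0 0 1;0 0 0 0 0 0 1;0 0 0 0 0 0 1"

```text
t: 11.15
ee_pos: [460.0, -7.7, 233.2]
tool_rot: [-89.9, -0.2, -31.9]
contact_force: [0.3, 0.6, -0.2]
width: -0.002
```

```bash
cat > mk.py <<'E'
from h import *
import sys
st=arm.get_state();p=arm.read_camera('wrist');print(st['t'],np.round(st['ee_pos'],1),np.round(st['tool_rot'],1))
im=p['image'].copy();cv2.imwrite(f'pics/{sys.argv[1]}.png',im)
t=np.radians(167.83);c=proj(p,[531.9+76.5*np.cos(t),19.8+76.5*np.sin(t),48.7],st).astype(int);x0,y0=max(c[0]-60,0),max(c[1]-45,0)
cv2.imwrite(f'pics/{sys.argv[1]}z.png',cv2.resize(im[y0:y0+90,x0:x0+120],None,fx=6.5,fy=6.5,interpolation=cv2.INTER_CUBIC))
for a in (-3,0,3):
  t=np.radians(167.83+a)
  for r,z in ((68,48.7),(85,48.7),(68,57),(85,57),(97,57),(97,87)):
    q=proj(p,[531.9+r*np.cos(t),19.8+r*np.sin(t),z],st);print(a,r,z,np.round((q-[x0,y0])*6.5))
E
python3 mk.py a4
```

```text
11.15 [460.   -7.7 233.2] [-89.9  -0.2 -31.9]
-3 68 48.7 [441. 351.]
-3 85 48.7 [406. 216.]
-3 68 57 [450. 364.]
-3 85 57 [415. 226.]
-3 97 57 [389. 126.]
-3 97 87 [420. 156.]
0 68 48.7 [413. 360.]
0 85 48.7 [371. 228.]
0 68 57 [422. 373.]
0 85 57 [378. 238.]
0 97 57 [347. 140.]
0 97 87 [374. 171.]
3 68 48.7 [386. 370.]
3 85 48.7 [336. 241.]
3 68 57 [393. 383.]
3 85 57 [342. 252.]
3 97 57 [305. 156.]
3 97 87 [328. 189.]
```

View pics/a4z.png

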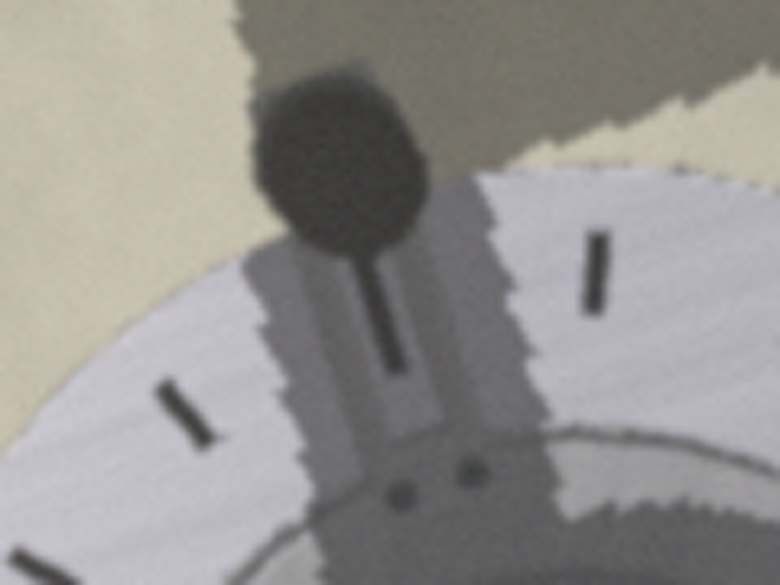

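View pics/a4.png

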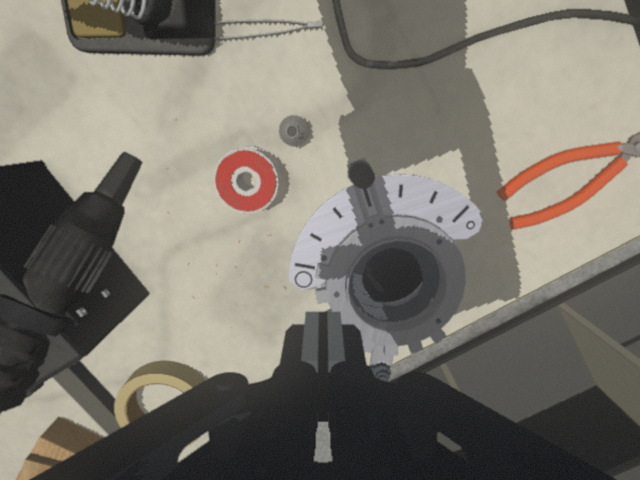

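apply_moves:
  moves: "0 0 0 0 6 0 1;0 0 0 0 6 0 1;0 0 0 0 6 0 1;25.8 0 3.5 0 0 0 1;25.8 0 3.5 0 0 0 1;25.8 0 3.5 0 0 0 1;25.8 0 3.5 0 0 0 1;25.8 0 3.5 0 0 0 1;25.8 0 3.5 0 0 0 1;0 39 0 0 0 0 1;0 39 0 0 0 0 1;0 39 0 0 0 0 1;0 0 0 0 0 0 1;0 0 0 0 0 0 1"

```text
t: 12.37
ee_pos: [570.6, -108.9, 109.4]
tool_rot: [-90.3, 0.6, -49.7]
contact_force: [0.5, 0.7, 0.3]
width: -0.001
```

```bash
python3 look.py p1;  python3 - <<'E'
from h import *
d=arm.read_camera('side');cv2.imwrite('pics/p1s.png',cv2.resize(d['image'][150:330,210:450],None,fx=3,fy=3))
print(arm.landmark_of('pawl_knob',d))
E
```

```text
12.3667 [ 570.6 -108.9  109.4] [-90.3   0.6 -49.7] [-19.  21.  94.   0.  66. -60.] [0.5 0.7 0.3]
damper 0.87 [423.  43.] [532.1  17.    0. ]
pawl_knob 0.59 [324. 262.] [558.3 -96.3  66. ]
[]
```

View pics/p1.png

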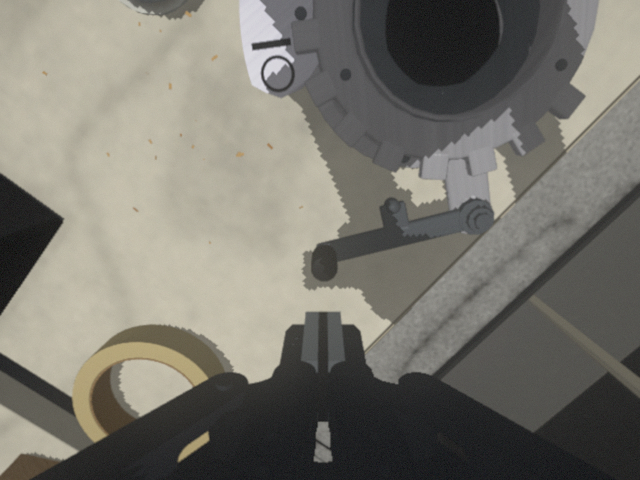

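View pics/p1s.png

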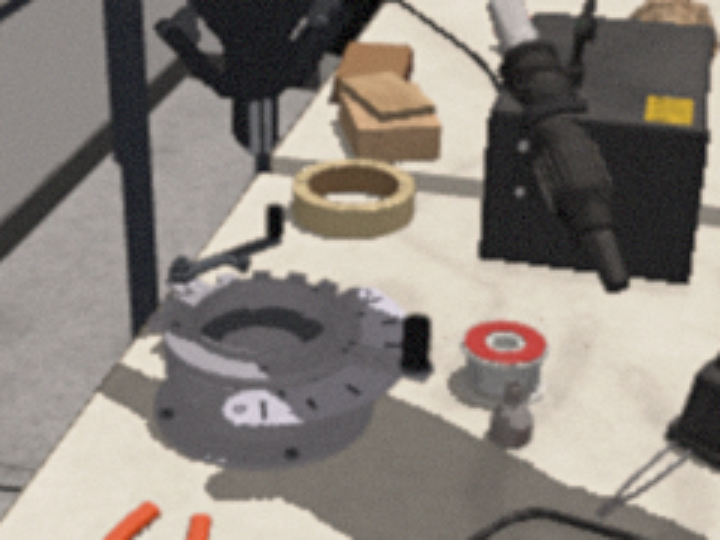

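apply_moves:
  moves: "9 0 0 0 0 0 1;0 18 0 0 0 0 1;0 18 0 0 0 0 1;0 0 0 0 0 0 1;-4 0 0 0 0 0 1;-4 0 0 0 0 0 1;-4 0 0 0 0 0 1;0 0 0 0 0 0 1"

```text
t: 13.38
ee_pos: [572.5, -108.7, 79.3]
tool_rot: [-90.0, -0.1, -49.8]
contact_force: [1.0, 0.1, -1.1]
width: 0.003
```

```bash
python3 look.py p2
```

```text
13.3833 [ 572.5 -108.7   79.3] [-90.   -0.1 -49.8] [-19.  23.  95.   0.  62. -60.] [ 1.   0.1 -1.1]
damper 0.75 [436.  23.] [532.3  17.8   0. ]
pawl_knob 0.61 [317. 282.] [557.2 -96.1  66. ]
```

View pics/p2.png

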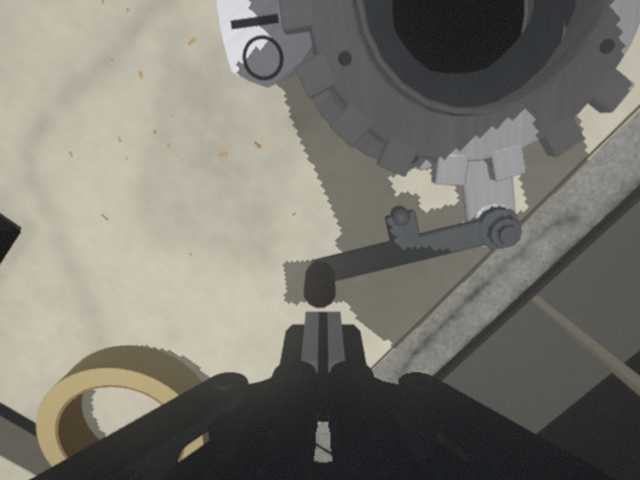

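apply_moves:
  moves: "3 0 -2 0 0 0 1;0 5 0 0 0 0 1;-4 0 0 0 0 0 1;-4 0 0 0 0 0 1;-4 0 0 0 0 0 1;-4 0 0 0 0 0 1;-4 0 0 0 0 0 1;-4 0 0 0 0 0 1;-4 0 0 0 0 0 1;-4 0 0 0 0 0 1;0 0 0 0 0 0 1"

```text
t: 14.55
ee_pos: [551.5, -87.5, 73.1]
tool_rot: [-90.0, 0.1, -49.8]
contact_force: [0.1, 0.3, 0.2]
width: 0.001
```

```bash
python3 look.py p3
```

```text
14.55 [551.5 -87.5  73.1] [-90.    0.1 -49.8] [-18.  21.  98.   0.  60. -58.] [0.1 0.3 0.2]
pawl_knob 0.91 [318. 295.] [538.2 -76.7  66. ]
```

View pics/p3.png

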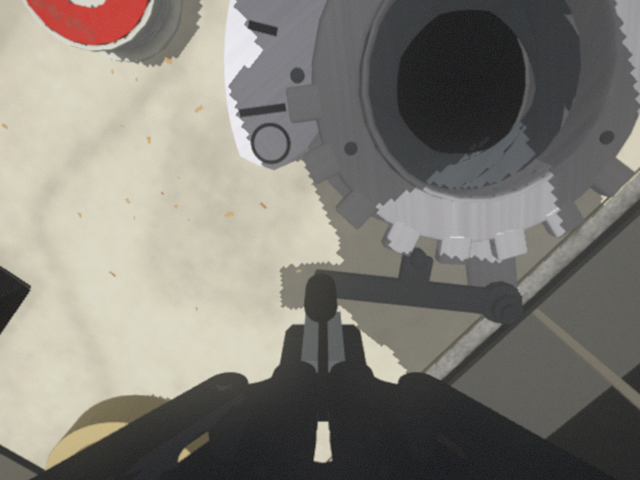

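apply_moves:
  moves: "-3 0 0 0 0 0 1;-3 0 0 0 0 0 1;-2 0 0 0 0 0 1;0 0 0 0 0 0 1"

```text
t: 15.13
ee_pos: [546.7, -81.9, 73.1]
tool_rot: [-90.0, 0.0, -49.8]
contact_force: [0.1, 0.5, 0.5]
width: -0.0
```

```bash
python3 look.py p4
```

```text
15.1333 [546.7 -81.9  73.1] [-90.    0.  -49.8] [-17.  21.  99.   0.  60. -58.] [0.1 0.5 0.5]
damper 0.82 [435. 110.] [532.2  16.5   0. ]
pawl_knob 0.83 [324. 294.] [534.9 -69.4  66. ]
```

View pics/p4.png

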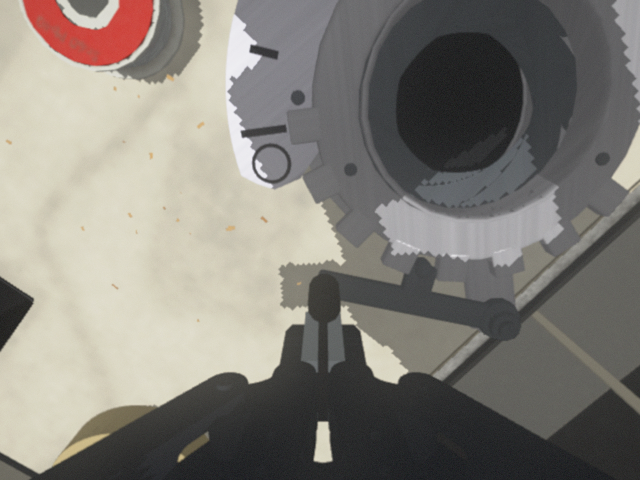

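apply_moves:
  moves: "-2 0 0 0 0 0 1;-2 0 0 0 0 0 1;0 0 0 0 0 0 1;0 0 0 0 0 0 1"

```text
t: 15.72
ee_pos: [545.9, -80.9, 73.4]
tool_rot: [-90.0, -0.3, -49.8]
contact_force: [4.3, -5.1, -3.8]
width: 0.003
```

```bash
python3 look.py p5
```

```text
15.7167 [545.9 -80.9  73.4] [-90.   -0.3 -49.8] [-17.  20. 100.  -0.  60. -58.] [ 4.3 -5.1 -3.8]
damper 0.61 [436. 112.] [532.7  16.5   0. ]
pawl_knob 0.69 [324. 295.] [534.5 -69.   66. ]
```

Run:
```python
import cv2
a=cv2.imread('pics/p5.png');cv2.imwrite('pics/p5z.png',cv2.resize(a[200:350,300:540],None,fx=3.3,fy=3.3,interpolation=cv2.INTER_CUBIC))
```

```text
(no output)
```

View pics/p5z.png

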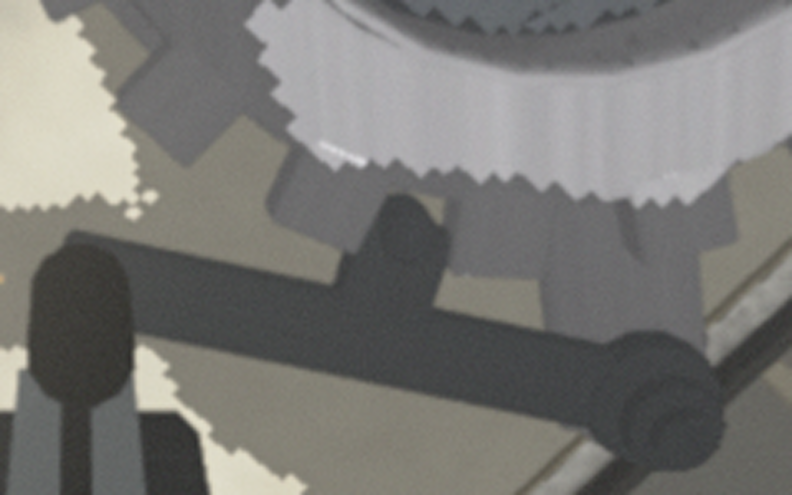

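apply_moves:
  moves: "-2 0 0 0 0 0 1;0 0 0 0 0 0 1;0 0 0 0 0 0 1"

```text
t: 16.22
ee_pos: [545.8, -80.6, 73.7]
tool_rot: [-89.9, -0.5, -49.8]
contact_force: [6.2, -7.4, -6.8]
width: -0.001
```

```bash
python3 look.py p6
```

```text
16.2167 [545.8 -80.6  73.7] [-89.9  -0.5 -49.8] [-17.  20. 100.  -0.  60. -57.] [ 6.2 -7.4 -6.8]
damper 0.7 [437. 111.] [532.9  17.2   0. ]
pawl_knob 0.62 [323. 297.] [534.7 -69.6  66. ]
```

apply_moves:
  moves: "8 0 0 0 0 0 1;8 0 0 0 0 0 1;6 0 0 0 0 0 1;0 -40 0 0 0 0 1;0 -40 0 0 0 0 1;0 -40 0 0 0 0 1;0 -40 0 0 0 0 1;-30 0 -15 0 0 0 1;-30 0 -15 0 0 0 1;-30 0 -10 0 0 0 1;-30 0 0 0 0 0 1;0 0 0 0 0 0 1;0 0 0 0 0 0 1"

```text
t: 17.55
ee_pos: [448.5, -27.9, 233.3]
tool_rot: [-90.0, -0.0, -49.7]
contact_force: [0.1, -0.5, -0.7]
width: 0.002
```

```bash
python3 mk.py f1; python3 look.py f1b
python3 - <<'E'
from h import *
for n in ['scene','side']:
    p=arm.read_camera(n);im=p['image'][180:300,240:400];cv2.imwrite(f'pics/f_{n}.png',cv2.resize(im,None,fx=4.5,fy=4.5,interpolation=cv2.INTER_CUBIC))
E
```

```text
17.55 [448.5 -27.9 233.3] [-90.   -0.  -49.7]
-3 68 48.7 [457. 338.]
-3 85 48.7 [382. 218.]
-3 68 57 [469. 346.]
-3 85 57 [392. 223.]
-3 97 57 [337. 135.]
-3 97 87 [375. 149.]
0 68 48.7 [432. 355.]
0 85 48.7 [350. 240.]
0 68 57 [443. 365.]
0 85 57 [360. 247.]
0 97 57 [300. 162.]
0 97 87 [334. 179.]
3 68 48.7 [408. 374.]
3 85 48.7 [320. 264.]
3 68 57 [419. 384.]
3 85 57 [329. 271.]
3 97 57 [264. 190.]
3 97 87 [295. 210.]
17.6 [449.5 -28.6 233.5] [-90.   -0.1 -49.7] [-15.  -3. 106.  -0.  78. -55.] [ 0.2 -0.4  0.2]
damper 0.91 [424. 234.] [533.7  16.7   0. ]
half_mark 0.74 [383. 174.] [457.8  32.4  48.7]
handle_knob 0.57 [372. 151.] [436.4  38.6  72. ]
pawl_knob 0.6 [369. 333.] [534.6 -71.5  66. ]
```

View pics/f1z.png

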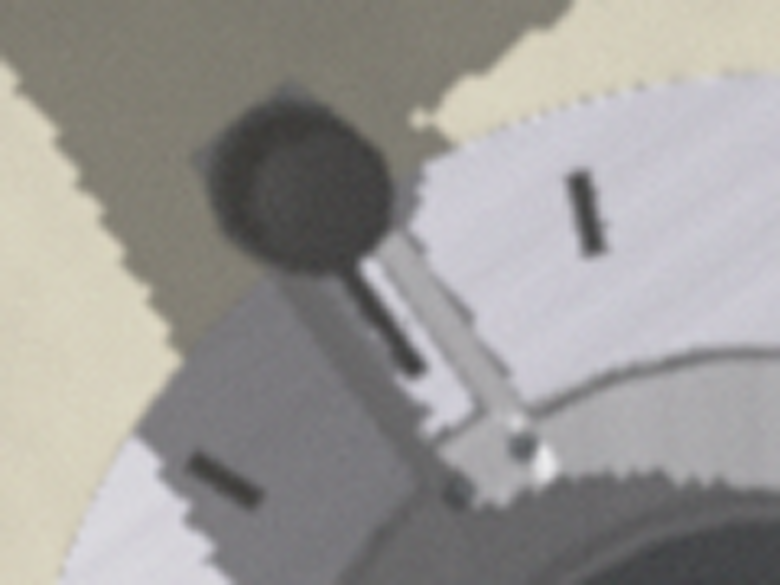

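View pics/f1.png

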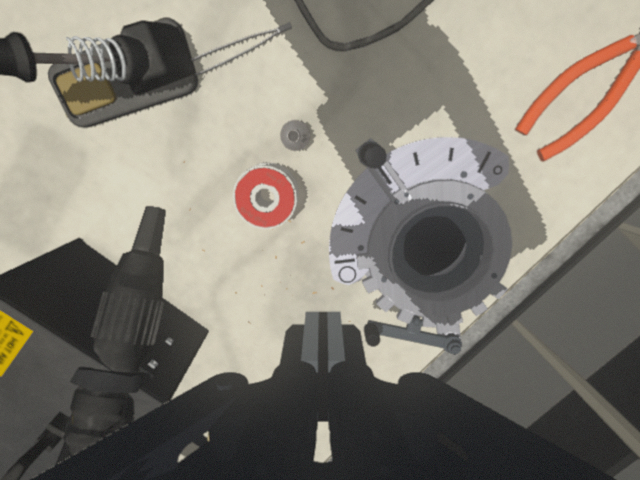

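View pics/f_scene.png

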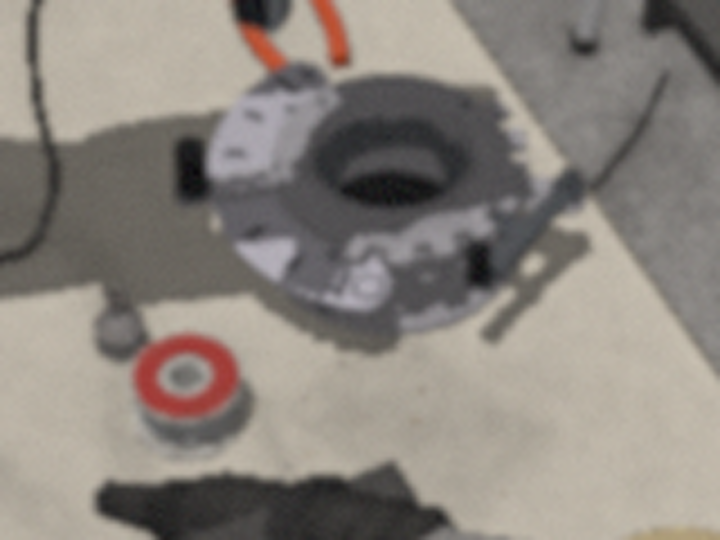

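View pics/f_side.png

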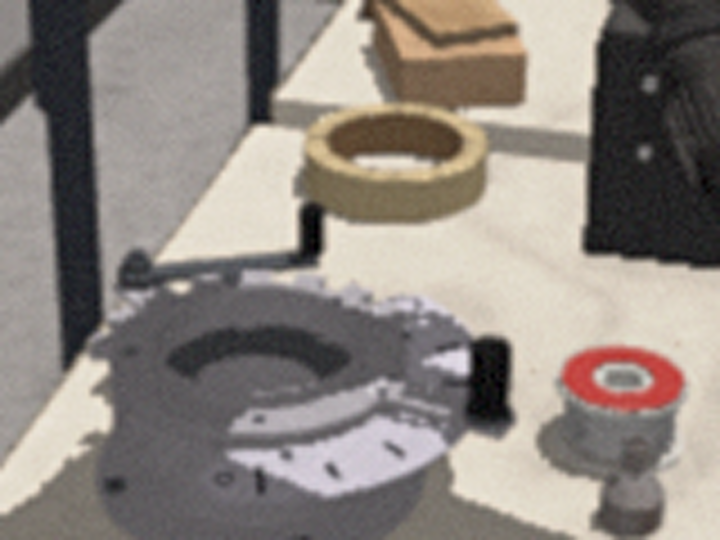

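Run:
```python
import cv2
a=cv2.imread('pics/f1.png');cv2.imwrite('pics/f1p.png',cv2.resize(a[290:370,350:480],None,fx=6,fy=6,interpolation=cv2.INTER_CUBIC))
a=cv2.imread('pics/p1.png');cv2.imwrite('pics/p1p.png',cv2.resize(a[180:300,290:510],None,fx=3.6,fy=3.6,interpolation=cv2.INTER_CUBIC))
```

```text
(no output)
```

View pics/f1p.png

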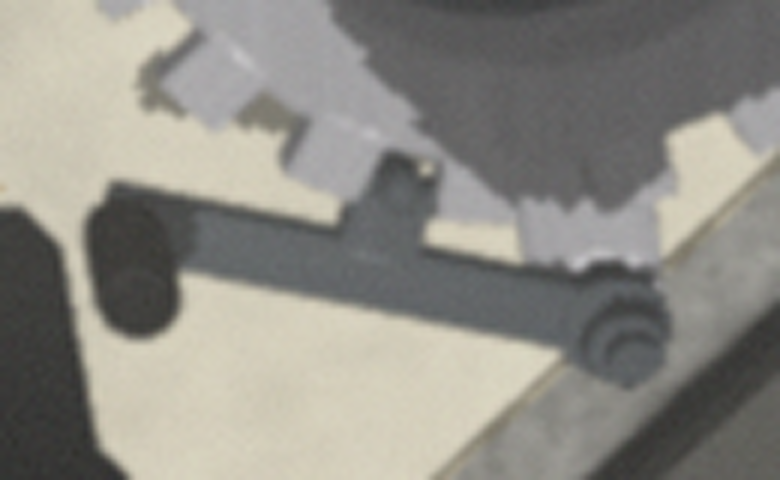

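View pics/p1p.png

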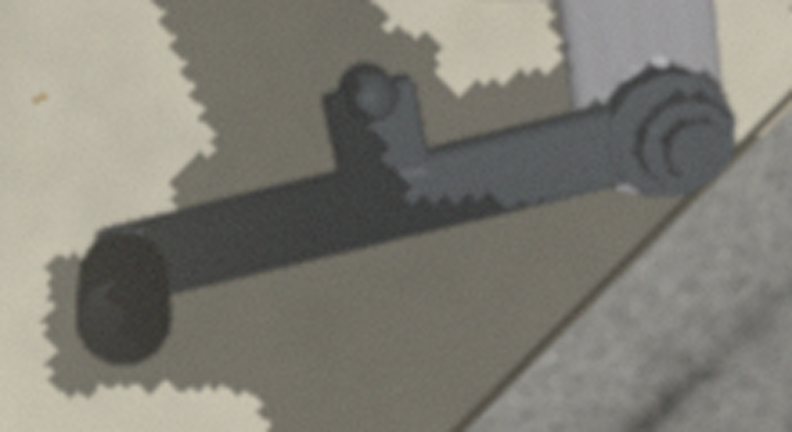

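Run:
```python
from h import *
p=arm.read_camera('wrist')
F={'ee_pos':[448.5,-27.9,233.3],'tool_rot':[-90,0,-49.7]};S={'ee_pos':[570.6,-108.9,109.4],'tool_rot':[-90.3,.6,-49.7]}
def an(st,o,s,l):
    for a,b in l:
        A,B=[atz(p,(o[0]+q[0]/s,o[1]+q[1]/s),55,st) for q in (a,b)];v=A-B;print(np.degrees(np.arctan2(v[1],v[0])).round(1))
an(F,(350,290),6,[((180,265),(560,350)),((190,205),(570,285))])
an(S,(290,180),3.6,[((180,290),(620,187)),((110,230),(610,105))])
```

```text
-153.5
-152.6
-125.7
-125.0
```

```bash
python3 -c "
from workcell import arm
print(arm.close_job())"
```

```text
the job is handed in; nothing more can be done
None
```

The damper is set to half open and the locking pawl is pushed home. I handed the job in at about 18 s with the gripper clear of everything.

- **Ring:** I pushed the handle knob round with the closed fingertips in two goes, from the second mark to the middle long mark. The first push stopped about 2° short. In the last wrist pictures, before and after locking, the long mark sits centred in the slot to well under 1°, allowing for the camera angle.
- **Pawl:** I then pushed the post in until it met a hard stop at about 12 N, where the last 2 mm commanded moved it only 0.3 mm. The pictures show its nose down in the notch.
- **Disagreement:** The arm edges in the pictures give a swing of about 27.7° (0.48 rad). The knob positions found by the network give less, about 25 to 27° (0.44 to 0.47 rad). A full swing is 28.6° (0.5 rad). I took it as fully home because of the hard stop and the nose position, with the shortfall within what I can measure.
- **Bystanders:** The spool, nozzle, tape and side cutters looked unmoved in the pictures. I did not measure them again.

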